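Run the robot leg's carriage to its stop past a lock of unknown state

ROBOT

A 7-joint arm with a two-finger parallel gripper is mounted at the origin on the work surface. World frame = base frame: x ahead of the robot, y to its left, z up, the work surface at z = 0. Lengths are in m, angles in rad, forces in N, time in s.
With the tool pointing down it reaches from about 0.4 to 0.85 m from the base axis. Payload 4.5 kg.
Tool frame: the origin (TCP) lies midway between the tips of the shut fingers; the grasp point (between the pads) lies 19 mm behind it; z points along the fingers, y is the direction in which the jaws open and shut (so a half turn about z gives the same grasp; the last joint's range is limited). The gripper opens to 88 mm and grips with 3 to 60 N. Pads are 18 mm wide; open, the fingers measure 123 mm over their backs; the gripper's body (75 mm by 187 mm) begins 45 mm behind the grasp point.
Start: joints at [-1.248, 0.689, -0.195, 1.565, 0.157, 0.902, -0.215], TCP at [0.178, 0.599, 0.239] pointing down, gripper open.
Joint ranges: [-3.01, 3.01], [-0.46, 2.08], [-1.47, 1.51], [0.13, 2.56], [-1, 4.14], [0.04, 2.09], [-2.66, 2.66]. Speed limits (rad/s): [2.57, 2.57, 3.14, 3.14, 3.14, 3.14, 3.14].

INTERFACE

Orientations are given as a unit quaternion [x, y, z, w].
In Python, from plant import r, viewer gives the robot as it stands.
- The arm moves only by the tool play_rows, never from a script. Its argument "commands" is a list of rows, each an object with "delta_rot": the turn, a rotation vector about the tool's x, y, z normalised to -1 to 1, where 1 is pi rad, a list of three; "travel": the shift along the tool's x, y, z normalised to -1 to 1, where 1 is 15 cm, a list of three; "gripper": the opening, from -1 (shut) to 1 (fully open). In form: [{"delta_rot": [wx, wy, wz], "travel": [x, y, z], "gripper": gripper}, ...]. A call has 1 to 12 rows; each row is the pose to reach, as a shift and turn from the pose commanded when the call began, along the tool's axes at that moment, turning the shorter way round; what a row does not reach only later rows make up. A row lasts 1/8 s, in which the tool goes at most 62.5 mm and 10.7 degrees, less where a joint would pass 70% of its speed; a pose out of reach is approached as far as the arm can. A call with a number of a shift or a turn outside -1 to 1 is refused whole. A call with a gripper value outside its range is refused whole. The fingers move at their own pace and stop on an object; "force" is the grip in N (left out, the last holds). Time passes only in rows, so rows that repeat a pose let the fingers close. It gives the time, the measured TCP pose, the force and the opening at its end, in the units of the state.
- r.get_state(): the state, without advancing time (a new reading comes with each control period).
- viewer.snapshot(name): name is "scene" or "top" or "wrist"; returns a dict with "color" (384x512x3 uint8, red, green, blue), "z_map" (384x512 float32, m along the optical axis (not along the pixel's ray), 0 where there is no reading), "fx", "fy", "cx", "cy" (pixels), "origin" and "attitude" of the camera in the world. Camera axes: x right, y up, looking along -z (the intrinsics and any distortion apply to the point x, -y, -z); pixel columns grow to the right and rows downward; lengths in m; the calibration is good to about 2 mm. A picture is of the moment at which its call begins.
- r.finish_job(): hands the job in, once; it reports no verdict.
Trained networks look in the newest picture that a camera, given by its name, has taken for a name from the list of things; names that differ only in an ending like _2 or _b are one class to them, and where a whole thing is asked for, a point or a joint stands for the part that bears it (a point fixed in the world has none). Each returns a list of dicts, best first, with "conf" (0 to 1); they miss things now and then, are a little off and sometimes report something else, mostly with a low value. They report only what shows in the picture. A call takes as long as a camera call.
- viewer.outline_of(camera, label): "pixels" (384x512 bool, what is visible of it) and "at" ([column, row] in pixels, amid what is visible of it).
- viewer.pinpoint(camera, label): "at" ([column, row] in pixels: a listed point, or the origin of a listed thing).
The state is a dict: "clock": time; "q": joint angles; "qd": joint speeds; "joint_torque": joint torques, N m; "tool_pos": TCP position; "eef_rot": TCP orientation; "contact_force": force on the tool from outside, world axes, zero at the start; "moment": the same for the moment, N m; "opening": opening from 0.0 (shut) to 1.0 (fully open).
Only numpy, scipy, OpenCV 4.12 (cv2) and the standard library are available. Lean on these libraries where they do the work, as an engineer would, in place of code of your own. Each camera call takes 0.05 s, during which the arm holds its last target. There are 200 camera calls.

TASK

Of the two test rails on the bench, take the one carrying the red and black robot leg: slide its carriage all the way along the rail, away from the robot arm, against the orange stop, and let go. Nothing shows whether that carriage is locked, so try it; if it will not run, slide the green tab beside that rail across to the other end of its short slot and try again. Leave the carriage with the yellow gearbox on the other rail where it is.

Things in the scene. Friction and masses are not known exactly. Their poses are not given: they have to be found in the camera images.
- leg_slide (a joint): Travel in m of the carriage with the red and black robot leg (plate 140 x 90 mm, about 0.6 kg, 2 N drag when free). 0 = at the black bumper nearest the arm, 0.14 = at the orange stop at the far end; starts within 0 to 0.01. Locked, it stops at about 0.02, with a few mm of springiness; free, it runs the whole way and stays where left.
- leg_slide_post (a point): Centre of the leg carriage's upright blue square post (20 x 20 mm, from 65 to 125 mm above the table), by which it is moved. Axes: x = along the rail towards the orange stop, y = across it, z = up; the faces are square to them. The leg, 135 mm above the table at its top, stands 48 mm ahead (+x) of its front face; the bumper behind it is 65 mm high.
- leg_tab_grip (a point): Centre, 56 mm above the table, of the leg rail's green lock tab: 24 mm along x, 14 mm along y, 31 to 81 mm high; axes as the post's. Starts at its slot's outer end; slides 30 mm to +y, towards the rail (2 N drag), and stays where left. One end locks, the other frees, changing half-way; which is which is unmarked and varies. Move it with the carriage within 0 to 0.02, not being pushed.
- gear_slide (a joint): Travel in m of the other carriage, with the yellow gearbox, on a like rail with its own blue post and green tab (0 = end nearest the arm). It starts between 0.01 and 0.06 and is to be left alone. Which rail is on the left varies.

How it is judged:
At the end, for the whole second after the job is handed in: The leg's carriage stands still within 10 mm of the orange stop (travel over 0.13 m), and the gearbox carriage has not been shifted by more than 10 mm (value of joint leg_slide above 0.13 m and velocity of joint leg_slide between -0.01 and 0.01 m/s); the robot touches nothing.
It fails at once if the yellow gearbox's carriage is shifted by more than 10 mm (distance of gear_slide from where it was at the start of the episode above 0.01 m).
It also fails if it takes over 58 s, if anything falls off the work surface, if the arm or the gripper's body presses on something with over 40 N, if the wrist force passes 120 N, or if a joint passes its speed limit or range.

## Working session

There is one attempt and no reset: what is moved stays moved. The work goes in short steps, Python scripts to look and compute and a tool call to move; the robot and the scene stay as the last step left them, time stands still between calls to the robot, and variables do not carry over. Pictures are saved under pics/ and viewed, about 8 in all and at most 12, crops included, and the job is handed in when it is done.

Besides the shell and the picture viewer there is one more tool, called as name(argument=value, ...) on one line, values as JSON. play_rows: Moves the arm, as the interface text tells. Its arguments: {"type":"object","properties":{"commands":{"type":"array","items":{"type":"object","properties":{"delta_rot":{"type":"array","items":{"type":"number","minimum":-1,"maximum":1}},"travel":{"type":"array","items":{"type":"number","minimum":-1,"maximum":1}},"gripper":{"type":"number"}}}},"force":{"type":"number"}},"required":["commands"]}

```bash
mkdir -p pics; cat > h.py <<'E'
from plant import r, viewer
import numpy as np, cv2
from scipy.spatial.transform import Rotation as R
def att(s):
    a=np.array(s["attitude"]); return R.from_quat(a) if a.size==4 else R.from_matrix(a.reshape(3,3))
def ray(s,uv,z=None):
    u,v=uv; d=np.array([(u-s["cx"])/s["fx"],-(v-s["cy"])/s["fy"],-1.])
    o=np.array(s["origin"]); w=att(s).apply(d)
    if z is None:
        return o+w*s["z_map"][int(round(v)),int(round(u))]
    return o+w*(z-o[2])/w[2]
def cloud(s):
    v,u=np.mgrid[:384,:512]; d=np.stack([(u-s["cx"])/s["fx"],-(v-s["cy"])/s["fy"],-np.ones(u.shape)],-1)*s["z_map"][...,None]
    return att(s).apply(d.reshape(-1,3)).reshape(384,512,3)+np.array(s["origin"])
E
python3 - <<'E'
from h import *
ims=[]
for c in ["scene","top"]:
    s=viewer.snapshot(c); ims.append(s["color"][...,::-1]); print(c,s["origin"],[k for k in s])
    for l,z in [("leg_slide_post",.095),("leg_tab_grip",.056),("leg_slide",None),("gear_slide",None)]:
        for d in viewer.pinpoint(c,l)[:3]:
            print(l,d["conf"],np.round(d["at"]),np.round(ray(s,d["at"],z),3))
cv2.imwrite("pics/a.png",ims[0]);cv2.imwrite("pics/b.png",ims[1])
print(r.get_state())
E
```

```text
scene [0.7865933  0.35570686 0.74167739] ['color', 'z_map', 'fx', 'fy', 'cx', 'cy', 'origin', 'attitude']
leg_slide_post 0.79 [352. 271.] [0.489 0.204 0.095]
leg_tab_grip 0.67 [243. 267.] [0.646 0.08  0.056]Traceback (most recent call last):
  File "<stdin>", line 6, in <module>
ValueError: it knows: leg_slide_post, leg_tab_grip
```

```bash
python3 - <<'E'
from h import *
ims=[]
for c in ["scene","top"]:
    s=viewer.snapshot(c); ims.append(s["color"][...,::-1]); print(c,s["origin"])
    np.savez("pics/"+c,**s)
    for l,z in [("leg_slide_post",.095),("leg_tab_grip",.056)]:
        for d in viewer.pinpoint(c,l)[:3]:
            print(l,d["conf"],np.round(d["at"]),np.round(ray(s,d["at"],z),3),np.round(ray(s,d["at"]),3))
cv2.imwrite("pics/a.png",ims[0]);cv2.imwrite("pics/b.png",ims[1])
print(r.get_state())
E
```

```text
scene [0.7865933  0.35570686 0.74167739]
leg_slide_post 0.71 [353. 271.] [0.488 0.206 0.095] [0.501 0.212 0.124]
leg_tab_grip 0.6 [243. 267.] [0.645 0.082 0.056] [0.649 0.089 0.074]
top [ 0.42612461 -0.04926629  0.84700667]
leg_slide_post 0.83 [111. 228.] [0.49  0.209 0.095] [0.488 0.198 0.126]
leg_tab_grip 0.56 [184. 150.] [0.649 0.083 0.056] [0.641 0.079 0.081]
{'clock': 0.45, 'q': array([-1.24814848,  0.68920003, -0.19462927,  1.56538294,  0.15726231,
        0.90250494, -0.21512517]), 'qd': array([-0.00154606, -0.00096641, -0.0005999 , -0.00171285, -0.00125534,
        0.00040451, -0.00118319]), 'joint_torque': array([ 5.32722497e-04, -5.27023566e+01, -1.26581110e+00, -1.53555393e+01,
       -5.20471518e-02,  8.66690043e-04,  5.75444733e-05]), 'tool_pos': array([0.17797291, 0.59908658, 0.2386588 ]), 'eef_rot': array([ 1.43919089e-01,  9.89589456e-01, -5.39612449e-05, -3.40224095e-05]), 'contact_force': array([-0.57504833, -0.0956703 , -0.10647121]), 'moment': array([-0.00990198, -0.04472595, -0.02554358]), 'opening': 0.996343852306661}
```

View pics/a.png

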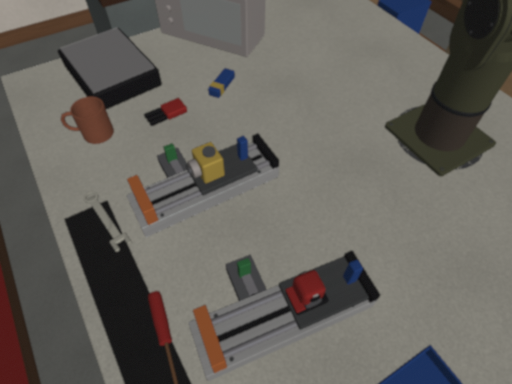

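View pics/b.png

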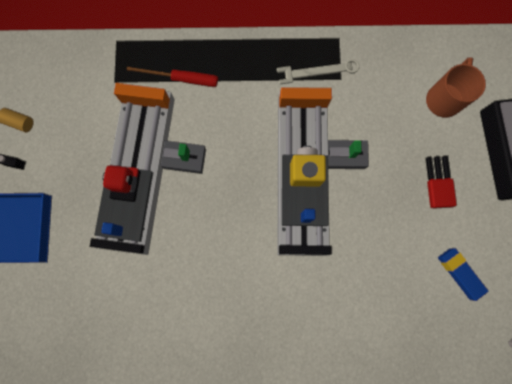

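The leg (red/black) is on the left rail in the top view: post at (111,228), tab at (184,150), orange stop at (141,95). Both cameras agree to about 3 mm. Next I need the rail axis and refined tops.

```bash
python3 - <<'E'
from h import *
ax=None
for c in ["top","scene"]:
    s=dict(np.load(f"pics/{c}.npz")); P=cloud(s); hsv=cv2.cvtColor(s["color"],cv2.COLOR_RGB2HSV); H,S,V=[hsv[...,i].astype(int) for i in range(3)]
    def near(xy,rad): return np.hypot(P[...,0]-xy[0],P[...,1]-xy[1])<rad
    g=(H>45)&(H<80)&(S>110)&near((.645,.08),.05)&(P[...,2]>.06)
    b=(H>100)&(H<130)&(S>120)&near((.489,.205),.05)&(P[...,2]>.1)
    o=(H<18)&(S>140)&(P[...,1]>.07)&(P[...,0]>.66)&(P[...,0]<.85)&(P[...,2]>.03)
    k=(V<60)&near((.45,.19),.1)&(P[...,2]>.055)&(P[...,2]<.075)&(P[...,0]<.48)
    for n,m in zip("gbok",[g,b,o,k]):
        p=P[m]; 
        if len(p)<5: print(n,len(p)); continue
        zt=np.percentile(p[:,2],80); q=p[abs(p[:,2]-zt)<.006]
        rect=cv2.minAreaRect(q[:,:2].astype(np.float32)*1000)
        print(c,n,len(q),"ztop",round(zt,3),"mean",np.round(q.mean(0),3),"rect mm",np.round(rect[0]),np.round(rect[1]),round(rect[2],1))
E
```

```text
top g 80 ztop 0.082 mean [0.643 0.082 0.081] rect mm [643.  83.] [14. 22.] 82.1
top b 127 ztop 0.125 mean [0.488 0.205 0.124] rect mm [488. 206.] [20. 19.] 79.7
top o 581 ztop 0.09 mean [0.758 0.167 0.09 ] rect mm [758. 167.] [99. 24.] 80.9
top k 546 ztop 0.066 mean [0.463 0.204 0.065] rect mm [464. 208.] [98. 32.] 87.7
scene g 74 ztop 0.082 mean [0.647 0.085 0.082] rect mm [647.  84.] [11. 22.] 83.8
scene b 120 ztop 0.126 mean [0.492 0.207 0.125] rect mm [491. 206.] [20. 19.] 84.9
scene o 787 ztop 0.092 mean [0.762 0.172 0.091] rect mm [761. 169.] [98. 22.] 82.0
scene k 379 ztop 0.067 mean [0.467 0.215 0.065] rect mm [470. 210.] [97. 30.] 82.8
```

play_rows(commands=[{"delta_rot": [0, 0, 0], "travel": [-0.913, -0.64, 0], "gripper": 1}, {"delta_rot": [0, 0, 0], "travel": [-0.913, -0.64, 0], "gripper": 1}, {"delta_rot": [0, 0, 0], "travel": [-0.913, -0.64, 0], "gripper": 1}])

```text
clock: 0.82
tool_pos: [0.2841, 0.4654, 0.2388]
eef_rot: [0.145, 0.989, -0.001, 0.001]
contact_force: [-0.2, 0.5, -0.8]
opening: 0.999
```

play_rows(commands=[{"delta_rot": [0, 0, 0], "travel": [-0.913, -0.64, 0], "gripper": 1}, {"delta_rot": [0, 0, 0], "travel": [-0.913, -0.64, 0], "gripper": 1}, {"delta_rot": [0, 0, 0], "travel": [-0.913, -0.64, 0], "gripper": 1}])

```text
clock: 1.2
tool_pos: [0.3878, 0.3342, 0.2389]
eef_rot: [0.145, 0.989, -0.0, 0.001]
contact_force: [-0.0, -0.0, -0.1]
opening: 1.002
```

play_rows(commands=[{"delta_rot": [0, 0, -0.0483], "travel": [-0.913, -0.64, 0], "gripper": 1}, {"delta_rot": [0, 0, -0.0483], "travel": [-0.913, -0.64, 0], "gripper": 1}, {"delta_rot": [0, 0, -0.0483], "travel": [-0.913, -0.64, 0], "gripper": 1}, {"delta_rot": [0, 0, -0.0483], "travel": [-0.913, -0.64, 0], "gripper": 1}, {"delta_rot": [0, 0, -0.0483], "travel": [-0.913, -0.64, 0], "gripper": 1}])

```text
clock: 1.82
tool_pos: [0.4893, 0.2069, 0.2388]
eef_rot: [0.068, 0.998, 0.0, -0.0]
contact_force: [0.6, 1.0, 0.6]
opening: 0.996
```

```bash
cat >> h.py <<'E'
def rel(target,st=None):
    st=st or r.get_state(); q=R.from_quat(st["eef_rot"])
    print("t",round(st["clock"],2),"pos",np.round(st["tool_pos"],4),"yaw y",np.round(q.apply([0,1,0]),3),"F",np.round(st["contact_force"],1),"op",round(st["opening"],3),"travel",np.round(q.inv().apply(np.array(target)-st["tool_pos"])/.15,3))
E
python3 - <<'E'
from h import *
s=viewer.snapshot("wrist"); 
for l,z in [("leg_slide_post",.095),("leg_tab_grip",.056)]:
    for d in viewer.pinpoint("wrist",l)[:2]: print(l,d["conf"],np.round(d["at"]),np.round(ray(s,d["at"],z),3),np.round(ray(s,d["at"]),3))
P=cloud(s); hsv=cv2.cvtColor(s["color"],cv2.COLOR_RGB2HSV); H,S=hsv[...,0],hsv[...,1]
m=(H>100)&(H<130)&(S>120)&(P[...,2]>.12)&(P[...,2]<.13)
print(m.sum(),P[m].mean(0), cv2.minAreaRect(P[m][:,:2].astype(np.float32)*1000))
cv2.imwrite("pics/c.png",s["color"][...,::-1])
rel([.49,.206,.091])
E
```

```text
leg_slide_post 0.78 [256. 179.] [0.487 0.204 0.095] [0.481 0.205 0.124]
leg_tab_grip 0.79 [171. 315.] [0.644 0.083 0.056] [0.465 0.188 0.32 ]
498 [0.48919406 0.20528909 0.12470046] ((489.55682373046875, 205.46986389160156), (18.24169921875, 19.401166915893555), 81.82049560546875)
t 1.98 pos [0.4889 0.2077 0.2389] yaw y [0.134 0.991 0.001] F [1.3 0.1 0.5] op 0.996 travel [-0.009 -0.011  0.986]
```

View pics/c.png

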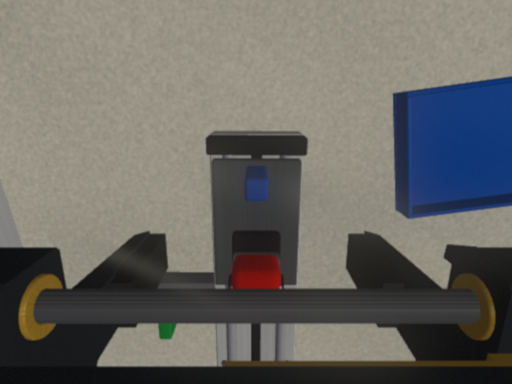

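Post sits at (256,183), squarely aligned with the tool. I'll descend and grip.

play_rows(commands=[{"delta_rot": [0, 0, 0], "travel": [-0.006, -0.012, 0.985], "gripper": 1}, {"delta_rot": [0, 0, 0], "travel": [-0.006, -0.012, 0.985], "gripper": 1}, {"delta_rot": [0, 0, 0], "travel": [-0.006, -0.012, 0.985], "gripper": 1}, {"delta_rot": [0, 0, 0], "travel": [-0.006, -0.012, 0.985], "gripper": 1}])

```text
clock: 2.48
tool_pos: [0.4887, 0.2049, 0.0895]
eef_rot: [0.067, 0.998, -0.001, -0.002]
contact_force: [-0.2, 0.6, 0.1]
opening: 1.001
```

play_rows(commands=[{"delta_rot": [0, 0, 0], "travel": [0, 0, 0], "gripper": -1}, {"delta_rot": [0, 0, 0], "travel": [0, 0, 0], "gripper": -1}, {"delta_rot": [0, 0, 0], "travel": [0, 0, 0], "gripper": -1}, {"delta_rot": [0, 0, 0], "travel": [0, 0, 0], "gripper": -1}, {"delta_rot": [0, 0, 0], "travel": [0, 0, 0], "gripper": -1}, {"delta_rot": [0, 0, 0], "travel": [0, 0, 0], "gripper": -1}], force=25)

```text
clock: 3.22
tool_pos: [0.4905, 0.2041, 0.091]
eef_rot: [0.069, 0.998, 0.0, 0.0]
contact_force: [0.2, -0.5, -0.6]
opening: 0.343
```

play_rows(commands=[{"delta_rot": [0, 0, 0], "travel": [0, 0, 0], "gripper": -1}, {"delta_rot": [0, 0, 0], "travel": [0, 0, 0], "gripper": -1}, {"delta_rot": [0, 0, 0], "travel": [0, 0, 0], "gripper": -1}, {"delta_rot": [0, 0, 0], "travel": [0, 0, 0], "gripper": -1}, {"delta_rot": [0, 0, 0], "travel": [0, 0, 0], "gripper": -1}])

```text
clock: 3.85
tool_pos: [0.4908, 0.2065, 0.091]
eef_rot: [0.068, 0.998, 0.002, 0.0]
contact_force: [0.6, 6.2, -3.3]
opening: 0.224
```

play_rows(commands=[{"delta_rot": [0, 0, 0], "travel": [-0.04, 0, 0], "gripper": -1}, {"delta_rot": [0, 0, 0], "travel": [-0.07, 0, 0], "gripper": -1}, {"delta_rot": [0, 0, 0], "travel": [-0.1, 0, 0], "gripper": -1}, {"delta_rot": [0, 0, 0], "travel": [-0.1, 0, 0], "gripper": -1}])

```text
clock: 4.35
tool_pos: [0.5052, 0.2044, 0.091]
eef_rot: [0.068, 0.998, 0.002, 0.0]
contact_force: [-0.1, 4.7, -1.9]
opening: 0.229
```

Gripped (20 mm). Moved 15 mm freely; continue in small steps past the lock point.

play_rows(commands=[{"delta_rot": [0, 0, 0], "travel": [-0.03, 0, 0], "gripper": -1}, {"delta_rot": [0, 0, 0], "travel": [-0.06, 0, 0], "gripper": -1}, {"delta_rot": [0, 0, 0], "travel": [-0.08, 0, 0], "gripper": -1}, {"delta_rot": [0, 0, 0], "travel": [-0.08, 0, 0], "gripper": -1}])

```text
clock: 4.85
tool_pos: [0.5066, 0.2042, 0.0908]
eef_rot: [0.065, 0.998, -0.0, -0.008]
contact_force: [-20.4, 7.7, 15.9]
opening: 0.225
```

The carriage is locked: it stopped after about 17 mm with 20 N reaction. Backing off, releasing and lifting.

play_rows(commands=[{"delta_rot": [0, 0, 0], "travel": [0.07, 0, 0], "gripper": -1}, {"delta_rot": [0, 0, 0], "travel": [0.14, 0, 0], "gripper": -1}, {"delta_rot": [0, 0, 0], "travel": [0.14, 0, 0], "gripper": -1}, {"delta_rot": [0, 0, 0], "travel": [0.14, 0, 0], "gripper": -1}])

```text
clock: 5.35
tool_pos: [0.4959, 0.2057, 0.0909]
eef_rot: [0.068, 0.998, 0.002, -0.0]
contact_force: [-1.1, 6.1, -2.8]
opening: 0.228
```

play_rows(commands=[{"delta_rot": [0, 0, 0], "travel": [0, 0, 0], "gripper": 0.2}, {"delta_rot": [0, 0, 0], "travel": [0, 0, 0], "gripper": 0.2}, {"delta_rot": [0, 0, 0], "travel": [0, 0, 0], "gripper": 0.2}, {"delta_rot": [0, 0, 0], "travel": [0, 0, 0], "gripper": 0.2}, {"delta_rot": [0, 0, 0], "travel": [0, 0, -0.4], "gripper": 0.2}, {"delta_rot": [0, 0, 0], "travel": [0, 0, -0.8], "gripper": 0.2}, {"delta_rot": [0, 0, 0], "travel": [0, 0, -0.8], "gripper": -1}, {"delta_rot": [0, 0, 0], "travel": [0, 0, -0.8], "gripper": -1}])

```text
clock: 6.35
tool_pos: [0.4961, 0.2028, 0.2108]
eef_rot: [0.069, 0.998, -0.0, -0.0]
contact_force: [-0.5, -0.4, -0.9]
opening: 0.395
```

```bash
python3 - <<'E'
from h import *
s=viewer.snapshot("wrist")
for l,z in [("leg_slide_post",.095),("leg_tab_grip",.056)]:
    for d in viewer.pinpoint("wrist",l)[:2]: print(l,d["conf"],np.round(d["at"]),np.round(ray(s,d["at"],z),3))
rel([.640,.0464,.2])
E
```

```text
leg_slide_post 0.72 [264. 182.] [0.491 0.208 0.095]
leg_tab_grip 0.5 [260. 182.] [0.5   0.204 0.056]
t 6.5 pos [0.4955 0.2028 0.2096] yaw y [ 0.137  0.991 -0.002] F [ 0.6 -0.4 -1.1] op 0.262 travel [-1.097 -0.901  0.063]
```

play_rows(commands=[{"delta_rot": [0, 0, 0], "travel": [-0.55, -0.45, 0], "gripper": -1}, {"delta_rot": [0, 0, 0], "travel": [-0.55, -0.45, 0], "gripper": -1}, {"delta_rot": [0, 0, 0], "travel": [-0.55, -0.45, 0], "gripper": -1}])

```text
clock: 6.88
tool_pos: [0.5706, 0.1205, 0.2092]
eef_rot: [0.072, 0.997, -0.002, -0.0]
contact_force: [-0.8, 1.3, -0.4]
opening: 0.006
```

play_rows(commands=[{"delta_rot": [0, 0, 0], "travel": [-0.55, -0.45, 0], "gripper": -1}, {"delta_rot": [0, 0, 0], "travel": [-0.55, -0.45, 0], "gripper": -1}, {"delta_rot": [0, 0, 0], "travel": [-0.55, -0.45, 0.3], "gripper": -1}, {"delta_rot": [0, 0, 0], "travel": [-0.55, -0.45, 0.5], "gripper": -1}, {"delta_rot": [0, 0, 0], "travel": [-0.55, -0.45, 0.5], "gripper": -1}])

```text
clock: 7.5
tool_pos: [0.6384, 0.0481, 0.1328]
eef_rot: [0.067, 0.998, -0.0, -0.004]
contact_force: [-0.8, -0.9, 0.6]
opening: 0.006
```

```bash
python3 - <<'E'
from h import *
for c in ["top","wrist"]:
    s=viewer.snapshot(c); cv2.imwrite(f"pics/d_{c}.png",s["color"][...,::-1])
    for d in viewer.pinpoint(c,"leg_tab_grip")[:2]: print(c,d["conf"],np.round(d["at"]),np.round(ray(s,d["at"],.056),3))
rel([.640,.0464,.045])
E
```

```text
wrist 0.61 [302. 200.] [0.645 0.08  0.056]
t 7.7 pos [0.6422 0.048  0.1374] yaw y [0.136 0.991 0.001] F [ 1.1 -0.8 -0.2] op 0.001 travel [ 0.014 -0.013  0.616]
```

View pics/d_wrist.png

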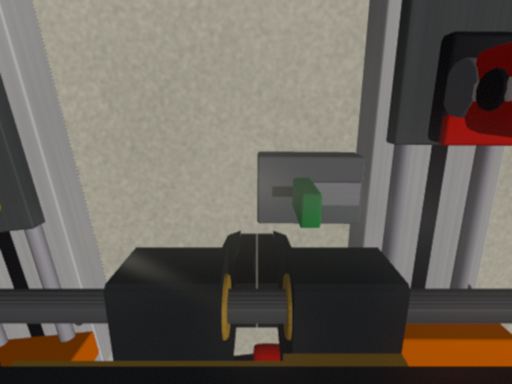

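Tab at (307,203) right of the shut fingers (222–290), leg carriage clear at top right. Descend beside the tab, then push.

play_rows(commands=[{"delta_rot": [0, 0, 0], "travel": [-0.01, -0.03, 0.3], "gripper": -1}, {"delta_rot": [0, 0, 0], "travel": [-0.01, -0.03, 0.61], "gripper": -1}, {"delta_rot": [0, 0, 0], "travel": [-0.01, -0.03, 0.61], "gripper": -1}, {"delta_rot": [0, 0, 0], "travel": [-0.01, -0.03, 0.61], "gripper": -1}])

```text
clock: 8.2
tool_pos: [0.6438, 0.043, 0.0467]
eef_rot: [0.068, 0.998, 0.001, 0.002]
contact_force: [-0.2, 0.1, 0.3]
opening: 0.006
```

play_rows(commands=[{"delta_rot": [0, 0, 0], "travel": [0, 0.06, 0], "gripper": -1}, {"delta_rot": [0, 0, 0], "travel": [0, 0.12, 0], "gripper": -1}, {"delta_rot": [0, 0, 0], "travel": [0, 0.18, 0], "gripper": -1}, {"delta_rot": [0, 0, 0], "travel": [0, 0.2, 0], "gripper": -1}, {"delta_rot": [0, 0, 0], "travel": [0, 0.2, 0], "gripper": -1}])

```text
clock: 8.82
tool_pos: [0.6463, 0.0728, 0.0444]
eef_rot: [0.068, 0.998, 0.0, -0.0]
contact_force: [-0.2, 0.1, 0.6]
opening: 0.008
```

play_rows(commands=[{"delta_rot": [0, 0, 0], "travel": [0, 0.03, 0], "gripper": -1}, {"delta_rot": [0, 0, 0], "travel": [0, 0.06, 0], "gripper": -1}, {"delta_rot": [0, 0, 0], "travel": [0, 0.08, 0], "gripper": -1}, {"delta_rot": [0, 0, 0], "travel": [0, 0.08, 0], "gripper": -1}])

```text
clock: 9.32
tool_pos: [0.6479, 0.0847, 0.0443]
eef_rot: [0.068, 0.998, 0.0, -0.0]
contact_force: [0.1, -1.1, -0.4]
opening: 0.008
```

```bash
python3 - <<'E'
from h import *
s=viewer.snapshot("wrist"); cv2.imwrite("pics/e.png",s["color"][...,::-1])
for d in viewer.pinpoint("wrist","leg_tab_grip")[:2]: print(d["conf"],np.round(d["at"]),np.round(ray(s,d["at"],.056),3))
rel([.649,.113,.045])
E
```

```text
0.66 [306. 256.] [0.649 0.105 0.056]
t 9.43 pos [0.6479 0.0847 0.0443] yaw y [0.136 0.991 0.001] F [ 0.1 -0.1 -0.4] op 0.006 travel [ 0.018  0.188 -0.004]
```

View pics/e.png

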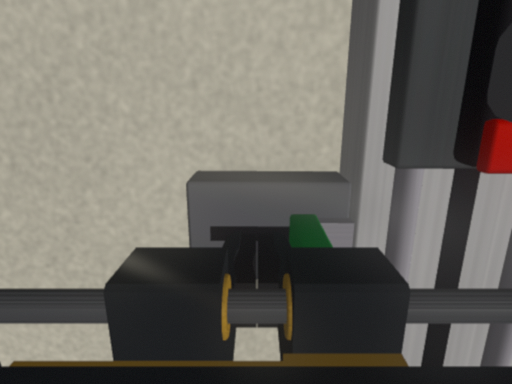

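The tab is moving with the fingers (top at about (305,230)), slot free behind it; roughly 8 mm left.

play_rows(commands=[{"delta_rot": [0, 0, 0], "travel": [0, 0.03, 0], "gripper": -1}, {"delta_rot": [0, 0, 0], "travel": [0, 0.05, 0], "gripper": -1}, {"delta_rot": [0, 0, 0], "travel": [0, 0.05, 0], "gripper": -1}])

```text
clock: 9.8
tool_pos: [0.6486, 0.0895, 0.0444]
eef_rot: [0.069, 0.998, -0.002, -0.001]
contact_force: [-2.6, -4.6, 0.7]
opening: 0.003
```

play_rows(commands=[{"delta_rot": [0, 0, 0], "travel": [0, 0.02, 0], "gripper": -1}, {"delta_rot": [0, 0, 0], "travel": [0, 0.04, 0], "gripper": -1}, {"delta_rot": [0, 0, 0], "travel": [0, 0.04, 0], "gripper": -1}])

```text
clock: 10.18
tool_pos: [0.6485, 0.0895, 0.0444]
eef_rot: [0.07, 0.997, -0.006, -0.002]
contact_force: [-4.1, -13.6, 5.7]
opening: 0.004
```

Hit the slot end (14 N, no further motion). Back off, lift, and check.

play_rows(commands=[{"delta_rot": [0, 0, 0], "travel": [0, -0.15, 0], "gripper": -1}, {"delta_rot": [0, 0, 0], "travel": [0, -0.15, 0], "gripper": -1}, {"delta_rot": [0, 0, 0], "travel": [0, -0.15, -0.4], "gripper": -1}, {"delta_rot": [0, 0, 0], "travel": [0, -0.15, -0.8], "gripper": -0.2}, {"delta_rot": [0, 0, 0], "travel": [0, -0.15, -1], "gripper": 0.2}, {"delta_rot": [0, 0, 0], "travel": [0, -0.15, -1], "gripper": 0.2}])

```text
clock: 10.92
tool_pos: [0.6487, 0.0775, 0.1976]
eef_rot: [0.068, 0.998, 0.002, 0.003]
contact_force: [0.2, 0.2, -0.7]
opening: 0.322
```

```bash
python3 - <<'E'
from h import *
for c in ["wrist","scene"]:
    s=viewer.snapshot(c); cv2.imwrite(f"pics/f_{c}.png",s["color"][...,::-1])
    for l,z in [("leg_slide_post",.095),("leg_tab_grip",.056)]:
        for d in viewer.pinpoint(c,l)[:1]: print(c,l,d["conf"],np.round(d["at"]),np.round(ray(s,d["at"],z),3))
rel([.4957,.2045,.2])
E
```

```text
wrist leg_tab_grip 0.76 [294. 177.] [0.65  0.11  0.056]
scene leg_slide_post 0.84 [350. 276.] [0.497 0.21  0.095]
scene leg_tab_grip 0.82 [250. 280.] [0.647 0.11  0.056]
t 11.22 pos [0.6459 0.0753 0.1929] yaw y [ 0.136  0.991 -0.   ] F [0.2 0.3 0.9] op 0.585 travel [ 1.11   0.717 -0.045]
```

View pics/f_wrist.png

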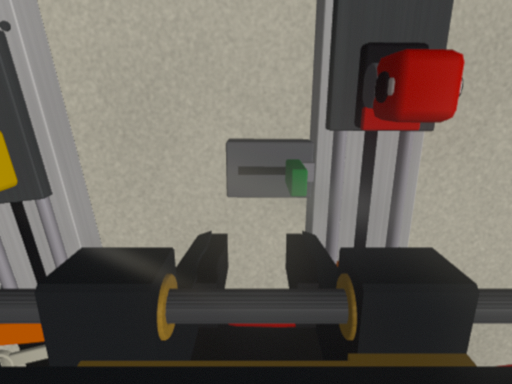

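The tab is now at the inner end (296,177), shifted by about 29 mm. Back to the post.

play_rows(commands=[{"delta_rot": [0, 0, 0], "travel": [0.555, 0.36, -0.05], "gripper": 0.2}, {"delta_rot": [0, 0, 0], "travel": [0.555, 0.36, -0.05], "gripper": 0.2}, {"delta_rot": [0, 0, 0], "travel": [0.555, 0.36, -0.05], "gripper": 0.2}])

```text
clock: 11.6
tool_pos: [0.5691, 0.1432, 0.2016]
eef_rot: [0.065, 0.998, 0.001, -0.001]
contact_force: [0.5, -0.2, 0.3]
opening: 0.601
```

play_rows(commands=[{"delta_rot": [0, 0, 0], "travel": [0.555, 0.36, 0], "gripper": 0.2}, {"delta_rot": [0, 0, 0], "travel": [0.555, 0.36, 0], "gripper": 0.2}, {"delta_rot": [0, 0, 0], "travel": [0.555, 0.36, 0], "gripper": 0.2}, {"delta_rot": [0, 0, 0], "travel": [0.555, 0.36, 0], "gripper": 0.2}])

```text
clock: 12.1
tool_pos: [0.498, 0.2035, 0.2016]
eef_rot: [0.069, 0.998, -0.0, 0.0]
contact_force: [0.8, -0.6, 1.1]
opening: 0.602
```

```bash
python3 - <<'E'
from h import *
s=viewer.snapshot("wrist")
P=cloud(s); hsv=cv2.cvtColor(s["color"],cv2.COLOR_RGB2HSV); H,S=hsv[...,0],hsv[...,1]
m=(H>100)&(H<130)&(S>120)&(P[...,2]>.12)&(P[...,2]<.13)
print(m.sum(), cv2.minAreaRect(P[m][:,:2].astype(np.float32)*1000))
rel([.4957,.2045,.091])
E
```

```text
693 ((494.4007568359375, 204.65963745117188), (18.865102767944336, 19.671186447143555), 81.90082550048828)
t 12.15 pos [0.4982 0.2032 0.2016] yaw y [ 0.14   0.99  -0.001] F [ 1.4 -0.1  0.2] op 0.599 travel [0.018 0.007 0.737]
```

play_rows(commands=[{"delta_rot": [0, 0, 0], "travel": [0.015, 0.01, 0.4], "gripper": 0.2}, {"delta_rot": [0, 0, 0], "travel": [0.015, 0.01, 0.737], "gripper": 0.2}, {"delta_rot": [0, 0, 0], "travel": [0.015, 0.01, 0.737], "gripper": 0.2}, {"delta_rot": [0, 0, 0], "travel": [0.015, 0.01, 0.737], "gripper": -1}, {"delta_rot": [0, 0, 0], "travel": [0.015, 0.01, 0.737], "gripper": -1}, {"delta_rot": [0, 0, 0], "travel": [0.015, 0.01, 0.737], "gripper": -1}, {"delta_rot": [0, 0, 0], "travel": [0.015, 0.01, 0.737], "gripper": -1}, {"delta_rot": [0, 0, 0], "travel": [0.015, 0.01, 0.737], "gripper": -1}, {"delta_rot": [0, 0, 0], "travel": [0.015, 0.01, 0.737], "gripper": -1}])

```text
clock: 13.28
tool_pos: [0.4952, 0.2059, 0.0927]
eef_rot: [0.069, 0.998, -0.0, 0.001]
contact_force: [-1.0, -2.5, 6.6]
opening: 0.228
```

play_rows(commands=[{"delta_rot": [0, 0, 0], "travel": [-0.05, 0, 0], "gripper": -1}, {"delta_rot": [0, 0, 0], "travel": [-0.1, 0, 0], "gripper": -1}, {"delta_rot": [0, 0, 0], "travel": [-0.15, 0, 0], "gripper": -1}, {"delta_rot": [0, 0, 0], "travel": [-0.15, 0, 0], "gripper": -1}])

```text
clock: 13.78
tool_pos: [0.5181, 0.2027, 0.0927]
eef_rot: [0.069, 0.998, -0.0, 0.001]
contact_force: [1.0, -1.9, 5.7]
opening: 0.225
```

It runs free now (past the lock point, no force). About 108 mm to go.

play_rows(commands=[{"delta_rot": [0, 0, 0], "travel": [-0.1, 0, 0], "gripper": -1}, {"delta_rot": [0, 0, 0], "travel": [-0.22, 0, 0], "gripper": -1}, {"delta_rot": [0, 0, 0], "travel": [-0.34, 0, 0], "gripper": -1}, {"delta_rot": [0, 0, 0], "travel": [-0.46, 0, 0], "gripper": -1}, {"delta_rot": [0, 0, 0], "travel": [-0.56, 0, 0], "gripper": -1}, {"delta_rot": [0, 0, 0], "travel": [-0.63, 0, 0], "gripper": -1}, {"delta_rot": [0, 0, 0], "travel": [-0.65, 0, 0], "gripper": -1}, {"delta_rot": [0, 0, 0], "travel": [-0.65, 0, 0], "gripper": -1}])

```text
clock: 14.78
tool_pos: [0.6144, 0.189, 0.0927]
eef_rot: [0.069, 0.998, -0.001, 0.001]
contact_force: [-0.3, -2.1, 6.0]
opening: 0.225
```

play_rows(commands=[{"delta_rot": [0, 0, 0], "travel": [-0.025, 0, 0], "gripper": -1}, {"delta_rot": [0, 0, 0], "travel": [-0.05, 0, 0], "gripper": -1}, {"delta_rot": [0, 0, 0], "travel": [-0.075, 0, 0], "gripper": -1}, {"delta_rot": [0, 0, 0], "travel": [-0.075, 0, 0], "gripper": -1}])

```text
clock: 15.28
tool_pos: [0.6252, 0.1875, 0.0927]
eef_rot: [0.069, 0.998, -0.001, 0.001]
contact_force: [-1.5, -2.3, 6.2]
opening: 0.223
```

play_rows(commands=[{"delta_rot": [0, 0, 0], "travel": [-0.025, 0, 0], "gripper": -1}, {"delta_rot": [0, 0, 0], "travel": [-0.05, 0, 0], "gripper": -1}, {"delta_rot": [0, 0, 0], "travel": [-0.05, 0, 0], "gripper": -1}])

```text
clock: 15.65
tool_pos: [0.6257, 0.1874, 0.0926]
eef_rot: [0.068, 0.998, -0.002, -0.006]
contact_force: [-15.7, -2.1, 17.9]
opening: 0.22
```

Against the stop (16 N). Relax, release, lift.

play_rows(commands=[{"delta_rot": [0, 0, 0], "travel": [0.04, 0, 0], "gripper": -1}, {"delta_rot": [0, 0, 0], "travel": [0.04, 0, 0], "gripper": -1}, {"delta_rot": [0, 0, 0], "travel": [0.04, 0, 0], "gripper": 0.2}, {"delta_rot": [0, 0, 0], "travel": [0.04, 0, 0], "gripper": 0.2}, {"delta_rot": [0, 0, 0], "travel": [0.04, 0, 0], "gripper": 0.2}, {"delta_rot": [0, 0, 0], "travel": [0.04, 0, 0], "gripper": 0.2}, {"delta_rot": [0, 0, 0], "travel": [0.04, 0, 0], "gripper": 0.2}, {"delta_rot": [0, 0, 0], "travel": [0.04, 0, -0.4], "gripper": 0.2}, {"delta_rot": [0, 0, 0], "travel": [0.04, 0, -0.8], "gripper": 0.2}, {"delta_rot": [0, 0, 0], "travel": [0.04, 0, -1], "gripper": 0.2}, {"delta_rot": [0, 0, 0], "travel": [0.04, 0, -1], "gripper": 0.2}])

```text
clock: 17.02
tool_pos: [0.6276, 0.1892, 0.2443]
eef_rot: [0.069, 0.998, 0.001, 0.003]
contact_force: [-1.1, 0.2, -0.4]
opening: 0.599
```

play_rows(commands=[{"delta_rot": [0, 0, 0], "travel": [1, 0.3, 0], "gripper": 0.2}, {"delta_rot": [0, 0, 0], "travel": [1, 0.3, 0], "gripper": 0.2}, {"delta_rot": [0, 0, 0], "travel": [1, 0.3, 0], "gripper": 0.2}, {"delta_rot": [0, 0, 0], "travel": [1, 0.3, 0], "gripper": 0.2}, {"delta_rot": [0, 0, 0], "travel": [1, 0.3, 0], "gripper": 0.2}])

```text
clock: 17.65
tool_pos: [0.4844, 0.2526, 0.2406]
eef_rot: [0.069, 0.998, -0.001, -0.0]
contact_force: [-0.5, -1.0, 0.8]
opening: 0.6
```

```bash
python3 - <<'E'
from h import *
s=viewer.snapshot("scene"); cv2.imwrite("pics/g.png",s["color"][...,::-1])
for d in viewer.pinpoint("scene","leg_slide_post")[:1]: print(d["conf"],np.round(d["at"]),np.round(ray(s,d["at"],.095),3))
rel([.49,.2,.2])
# gearbox shift: yellow pixels before/after
o=dict(np.load("pics/scene.npz"))
for a in (o,s):
    hsv=cv2.cvtColor(a["color"],cv2.COLOR_RGB2HSV); P=cloud(a)
    m=cv2.inRange(hsv,(20,120,80),(32,255,255))>0; m&=(P[...,1]<-.05)&(P[...,2]>.07)&(P[...,1]>-.25)
    print(m.sum(),np.round(P[m].mean(0),4) if m.any() else None)
E
```

```text
0.91 [286. 301.] [0.622 0.189 0.095]
t 17.75 pos [0.4849 0.2524 0.2407] yaw y [ 0.139  0.99  -0.001] F [0.4 0.9 0.4] op 0.601 travel [-0.082 -0.341  0.272]
648 [ 0.6008 -0.1381  0.1111]
652 [ 0.6009 -0.1381  0.111 ]
```

View pics/g.png

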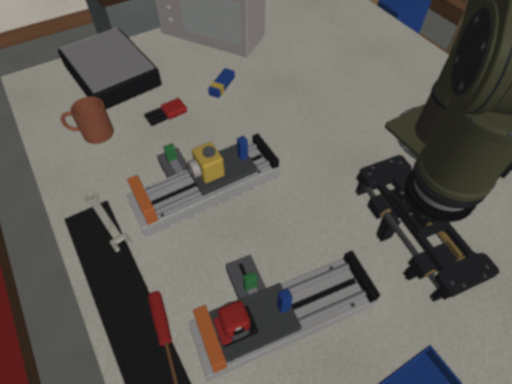

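The carriage plate is against the orange stop at (210,335), its post is at (286,301), and the gearbox is unmoved at (208,160). The arm is clear, so I'm handing in.

```bash
python3 -c "
from h import *
print(r.finish_job())"
```

```text
the job is handed in; nothing more can be done
None
```

The leg carriage is against the orange stop and released, and I handed the job in at about 18 s of the 58 s allowed. No verdict was reported.

- **What I did:** On the first try the carriage would not run: it stopped after about 16 mm with about 20 N of reaction. I backed it off and slid the leg rail's green tab about 29 mm to the inner end of its slot. The second try ran freely to the stop, which pushed back with about 16 N. I then let go and moved the arm clear.
- **Last checks:** From the scene camera, the leg post stands at (0.622, 0.189), about 136 mm from where it started. The gripper reading at the stop was (0.626, 0.187). The gearbox moved less than 1 mm between the before and after pictures. The wrist force was about zero, with nothing in contact.
- **Failed or disagreeing readings:**
  - The network missed the post or tab in some views when the gripper hid it.
  - One wrist view reported the tab at the post's position, and I ignored it.
  - Camera positions differed from each other by up to about 4 mm.

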